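Tip the iced biscuits off the tipping tray into the serving dish

ROBOT

A 7-joint arm with a two-finger parallel gripper is mounted at the origin on the work surface. World frame = base frame: x ahead of the robot, y to its left, z up, the work surface at z = 0. Lengths are in m, angles in rad, forces in N, time in s.
With the tool pointing down it reaches from about 0.425 to 0.875 m from the base axis. Payload 4.7 kg.
Tool frame: the origin (TCP) lies at the very end of the fingers, on their centre line; the grasp point (between the pads) lies 19 mm behind it; z points along the fingers, y is the line along which they close (so a half turn about z gives the same grasp; the last joint's range is limited). The gripper opens to 87 mm and grips with 3 to 60 N. Pads are 19 mm wide; open, the fingers measure 117 mm over their backs; the gripper's body (75 mm by 190 mm) begins 51 mm behind the grasp point.
Start: joints at [-1.26, 0.321, -0.07, 1.45, 0.023, 1.371, -0.057], TCP at [0.19, 0.622, 0.223] pointing down, gripper open.
Joint ranges: [-2.86, 2.86], [-0.3, 2.09], [-1.38, 1.24], [0.06, 2.45], [-1.56, 4.7], [0.09, 2.05], [-2.69, 2.69]. Speed limits (rad/s): [2.57, 2.57, 3.14, 3.14, 3.14, 3.14, 3.14].

INTERFACE

Orientations are given as a rotation vector (axis times angle).
In Python, from bench import ctrl gives the robot as it stands.
- The arm moves only by the shell command python3 -m jog 'ROWS' [FORCE]. ROWS is JSON, a list that holds one entry, the list of rows, each a list of 7 numbers: the shift along the tool's x, y, z in mm, then the turn, a rotation vector about the tool's x, y, z in degrees, then the finger opening in mm, from 0 to 87. A call has 1 to 10 rows; each row is the pose to reach, as a shift and turn from the pose commanded when the call began, along the tool's axes at that moment; what a row does not reach only later rows make up. A row lasts 1/10 s, in which the tool goes at most 50 mm and 8.59 degrees, less where a joint would pass 70% of its speed; a pose out of reach is approached as far as the arm can. A call with a gripper value outside its range is refused whole. The fingers move at their own pace and stop on an object; FORCE is the grip in N (left out, the last holds). Time passes only in rows, so rows that repeat a pose let the fingers close. It gives the time, the measured TCP pose, the force, the opening and the grip force at its end, in the units of the state.
- ctrl.get_state(): the state, without advancing time (a new reading comes with each control period).
- ctrl.get_image(name): name is "side" or "top"; returns a dict with "image" (400x640x3 uint8, red, green, blue), "depth" (400x640 float32, m along the optical axis (not along the pixel's ray), 0 where there is no reading), "fov_y" (degrees; the focal length in pixels is half the picture's height over the tangent of half this angle, whatever the lens; pixels are square), "cx", "cy" (the principal point, pixels), "k1" (the pictures are not rectified: a ray, as slopes to the right and down, at radius r is drawn at 1 + k1 r^2 times it, then the intrinsics apply), "rvec" (rotation vector, rad) and "tvec" (3), from world to camera coordinates, as OpenCV has them. Camera axes: x right, y down, z forward; pixel columns grow to the right and rows downward; lengths in m; the calibration is good to about 2 mm. A picture is of the moment at which its call begins.
- ctrl.close_job(): hands the job in; it is judged then, once.
The state is a dict: "time": time; "joint_positions": joint angles; "qd": joint speeds; "joint_torque": joint torques, N m; "position": TCP position; "tool_rot": TCP orientation; "ft_force": force on the tool from outside, world axes, zero at the start; "torque": the same for the moment, N m; "grip_width": opening from 0.0 (shut) to 1.0 (fully open); "grip_force": force on a finger pad.
Only numpy, scipy, OpenCV 4.12 (cv2) and the standard library are available. Lean on these libraries where they do the work, as an engineer would, in place of code of your own. Each camera call takes 0.05 s, during which the arm holds its last target. There are 200 camera calls.

TASK

Slide the white stoneware dish gently along the counter until it sits home against the two rubber buffers of the tipping-tray stand. Then press down on one of the tray's side flanges near its open mouth until the rubber rest bar under the mouth comes down lightly on the dish's rim (stoneware chips, so no leaning on it), and keep it resting there until every iced biscuit has slid into the dish. Ease the tray back to level under control, never letting it snap back, and do not touch the biscuits with the fingers or disturb anything else.

Things in the scene. Friction and masses are not known exactly. Their poses are not given: they have to be found in the camera images.
- stand: Steel stand of the tipping tray, fixed to the counter. Origin on the counter under the middle of the hinge axis; +x points to the tray's mouth and the dish, +y across the tray, z up. Base plate x -172 to 82, y -75 to 75 mm. Two upright black rubber buffers, 18 mm across, 42 mm high, at x 99, y +50 and -50 mm: the dish's round wall is stopped by both.
- dish_home (a point): Where the dish's origin lies when the dish touches both buffers: stand x 190 mm, y 0, on the counter. x, y, z axes as the stand's.
- dish: Loose straight-sided round white stoneware dish with a blue band, 0.7 to 1 kg, 190 mm outside diameter, 85 mm high, wall 8 mm thick, floor 8 mm. Origin: centre of its underside. Starts empty on the counter, 45 to 105 mm out from its home; its wall can be pinched from above or pushed. Its rim chips if the tray bears on it with more than 6 N.
- tray (a joint): Tilt of the tray (rad): 0 level at rest, positive mouth down, end stop 0.62. Its rest bar meets the rim of a dish at home somewhere from 0.33 to 0.52, as the bar is set. The tail is heavier: let go, it falls back to 0. Holding it tipped takes some 2 to 7 N down on the flange (its mass varies); any more goes into the rim, which does not give.
- tray_axis (a point): Middle of the hinge axis, 147 mm above the counter, on the stand. The axis runs along the stand's y; axes as the stand's. The tray is a stainless-steel trough 320 mm long (x -170 to 150 mm), 108 mm wide inside, sides 26 mm above its 3 mm floor, underside 6 mm above the axis.
- tray_flange (a point): On the tray: top of the flange on the stand's -y side, mid-width, 40 mm back from the mouth; with the tray level it is 110 mm in x, -67 mm in y, 35 mm up from tray_axis. It and its axes turn with the tray. Flange 20 mm wide (y -57 to -77 mm), 3 mm thick, along the whole side; its mirror image is on the +y side.
- tray_mouth (a point): On the tray: middle of the mouth's edge on top of the floor; level, 150 mm in x and 9 mm up from tray_axis. Across the underside, 24 to 52 mm back from the mouth, hangs a black rubber rest bar, its face 8 to 26 mm below the underside (thumb nuts; set differently each time).
- biscuit0: Loose iced ring biscuit (pink icing), 48 mm across, 13 mm thick, 20 g; lies flat on the tray at the start. Origin: centre of its underside, z up.
- biscuit1: Loose iced ring biscuit (yellow icing), 48 mm across, 13 mm thick, 20 g; lies flat on the tray at the start. Origin: centre of its underside, z up.
- biscuit2: Loose iced ring biscuit (blue icing), 48 mm across, 13 mm thick, 20 g; lies flat on the tray at the start. Origin: centre of its underside, z up.
- biscuit3: Loose iced ring biscuit (dark pink icing), 48 mm across, 13 mm thick, 20 g; lies flat on the tray at the start. Origin: centre of its underside, z up.
- biscuit4: Loose iced ring biscuit (cream icing), 48 mm across, 13 mm thick, 20 g; lies flat on the tray at the start. Origin: centre of its underside, z up.
- sprinkles_a: Loose pink sprinkle shaker, 44 mm across, 90 mm high; leave alone. Origin: centre of underside.
- sprinkles_b: Loose blue sprinkle shaker, 44 mm across, 90 mm high; leave alone. Origin: centre of underside.
- icing_bowl: Loose glass bowl of pink icing, 104 mm across, 50 mm high; leave alone. Origin: centre of underside.
- cutter: Loose steel ring biscuit cutter, 56 mm across, 26 mm high; leave alone. Origin: centre of underside.
- mug: Loose blue mug, 80 mm across, 95 mm high; leave alone. Origin: centre of underside.
Not all that is in view belongs to the job. What is shaped like the biscuit3 but purple is not meant.

How it is judged:
On the way, in this order (a step that is already met when the one before it is completed fails the run):
1. the dish is home against the buffers (within 12 mm) and standing still (horizontal distance between dish and dish_home below 0.012 m and linear speed of dish below 0.01 m/s and value of joint tray below 0.1 rad), for 0.2 s.
2. the tray is tipped with its rest bar on the dish's rim (0.5 N or more) and every biscuit is in the dish, for half a second (horizontal distance between each of biscuit0, biscuit1, biscuit2, biscuit3, biscuit4 and dish below 0.088 m and z of biscuit0 in the frame of dish between 0 and 0.07 m and z of biscuit1 in the frame of dish between 0 and 0.07 m and z of biscuit2 in the frame of dish between 0 and 0.07 m and z of biscuit3 in the frame of dish between 0 and 0.07 m and z of biscuit4 in the frame of dish between 0 and 0.07 m and value of joint tray above 0.3 rad and contact force between tray and dish above 0.5 N), for 0.5 s.
At the end, for the whole second after the job is handed in: All five biscuits lie in the dish (underside centre within 88 mm of its axis and under 70 mm up), the dish stands level within 12 mm of home, the tray is back level (under 0.03 rad), and dish and biscuits are at rest (horizontal distance between each of biscuit0, biscuit1, biscuit2, biscuit3, biscuit4 and dish below 0.088 m and z of biscuit0 in the frame of dish between 0 and 0.07 m and z of biscuit1 in the frame of dish between 0 and 0.07 m and z of biscuit2 in the frame of dish between 0 and 0.07 m and z of biscuit3 in the frame of dish between 0 and 0.07 m and z of biscuit4 in the frame of dish between 0 and 0.07 m and horizontal distance between dish and dish_home below 0.012 m and angle between dish's own z axis and vertical below 0.07 rad and value of joint tray below 0.03 rad and linear speed of dish below 0.01 m/s and linear speed of each of biscuit0, biscuit1, biscuit2, biscuit3, biscuit4 below 0.02 m/s); the robot touches nothing.
It fails at once if the tray pressed on the dish with more than 6 N (contact force between tray and dish above 6 N).
It fails at once if the dish was pushed against the stand with more than 20 N (contact force between stand and dish above 20 N).
It fails at once if the tray snapped back, faster than 1.5 rad/s (velocity of joint tray below -1.5 rad/s).
It fails at once if the fingers touched a biscuit (over 0.3 N) (contact force between the fingers and biscuit0 above 0.3 N or contact force between the fingers and biscuit1 above 0.3 N or contact force between the fingers and biscuit2 above 0.3 N or contact force between the fingers and biscuit3 above 0.3 N or contact force between the fingers and biscuit4 above 0.3 N).
It fails at once if a bystander was moved more than 20 mm (distance of any of sprinkles_a, sprinkles_b, icing_bowl, mug, cutter from where it was at the start of the episode above 0.02 m).
It also fails if it takes over 72 s, if anything falls off the work surface, if the arm or the gripper's body presses on something with over 40 N, if the wrist force passes 120 N, or if a joint passes its speed limit or range.

## Working session

There is one attempt and no reset: what is moved stays moved. The work goes in short steps, Python scripts to look and compute and a shell command to move; the robot and the scene stay as the last step left them, time stands still between calls to the robot, and variables do not carry over. Pictures are saved under pics/ and viewed, at most 10 in all, crops included, and the job is handed in when it is done.

```bash
mkdir -p pics; ls
cat > h.py <<'E'
import numpy as np, cv2
from bench import ctrl
def cap(name, f=None):
    d=ctrl.get_image(name)
    if f: cv2.imwrite('pics/'+f, d['image'][:,:,::-1])
    np.save('/tmp/'+name+'.npy', d, allow_pickle=True)
    return d
def load(name): return np.load('/tmp/'+name+'.npy',allow_pickle=True).item()
def ray(d,u,v):
    f=200/np.tan(np.radians(d['fov_y'])/2)
    x,y=(u-d['cx'])/f,(v-d['cy'])/f
    p=np.array([x,y],float)
    for _ in range(20): p=np.array([x,y])/(1+d['k1']*(p@p))
    return p
def cam(d): return cv2.Rodrigues(np.array(d['rvec'],float))[0], np.array(d['tvec'],float).ravel()
def atz(d,u,v,z):
    R,t=cam(d); p=ray(d,u,v); r=R.T@np.array([p[0],p[1],1]); c=-R.T@t
    return c+r*(z-c[2])/r[2]
def dep(d,u,v):
    R,t=cam(d); p=ray(d,u,v); z=float(d['depth'][int(round(v)),int(round(u))])
    return R.T@(np.array([p[0],p[1],1])*z-t)
def cloud(d):
    R,t=cam(d); f=200/np.tan(np.radians(d['fov_y'])/2)
    v,u=np.mgrid[0:400,0:640]; q=np.stack([(u-d['cx'])/f,(v-d['cy'])/f],-1); p=q.copy()
    for _ in range(20): p=q/(1+d['k1']*(p**2).sum(-1,keepdims=True))
    z=d['depth']; P=np.dstack([p,np.ones_like(z)])*z[...,None]
    return (P-t)@R
def proj(d,P):
    R,t=cam(d); c=R@np.array(P,float)+t; s=c[:2]/c[2]; f=200/np.tan(np.radians(d['fov_y'])/2)
    return s*(1+d['k1']*(s@s))*f+[d['cx'],d['cy']]
E
python3 - <<'E'
from h import *
for n in('side','top'):
    d=cap(n,n+'0.png'); R,t=cam(d); print(n,-R.T@t,d['fov_y'],d['k1'])
print(ctrl.get_state())
E
```

```text
pics
side [ 0.23666115 -0.43219595  1.00757423] 44.81032821020601 -0.055870498862358876
top [0.55354729 0.16153936 0.92089658] 53.12650470452408 -0.09260617019762878
{'time': 0.1, 'joint_positions': array([-1.25990643,  0.32171074, -0.07011792,  1.45156506,  0.02260413,
        1.37077389, -0.05687597]), 'qd': array([ 0.00037797, -0.00301244, -0.00043525, -0.00216168,  0.00084237,
        0.00096192,  0.00111451]), 'joint_torque': array([ 4.99090493e-04, -4.92570591e+01, -4.05376581e-01, -3.13398099e+01,
       -6.41848426e-02,  3.94631596e-02,  6.74104808e-05]), 'position': array([0.18997764, 0.62110338, 0.22158984]), 'tool_rot': array([-4.64332161e-01, -3.10692492e+00,  2.61024771e-03]), 'ft_force': array([0.17406108, 0.01032971, 0.49167975]), 'torque': array([-0.04239971,  0.0078369 , -0.01819062]), 'grip_force': 0.0, 'grip_width': 0.9998169023223299}
```

View pics/top0.png

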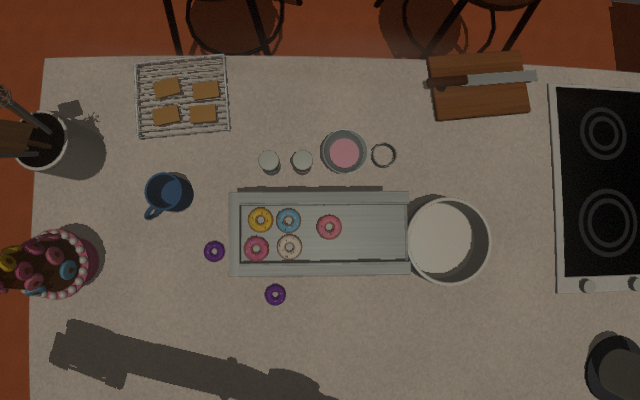

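View pics/side0.png

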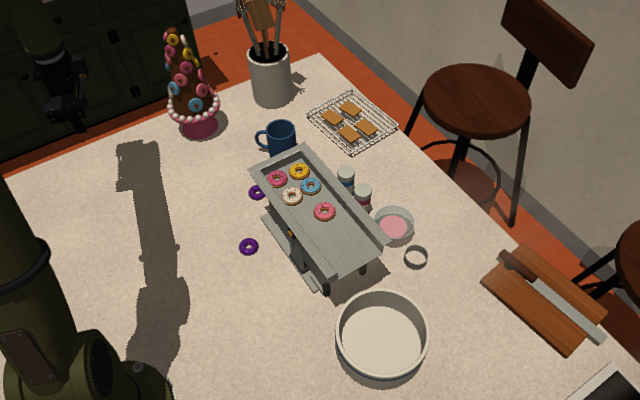

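The top view shows the tray (flanges at rows 192–275, columns 230–410) with its mouth to the right. The dish is centred near (448,241) and the bystanders sit above the tray. The side view agrees. Next I fit the poses from depth.

Run:
```python
from h import *
d=load('top'); P=cloud(d)
for n,(u,v) in dict(tl=(230,192),tr=(409,192),br=(410,275),bl=(229,276)).items(): print(n,atz(d,u,v,.182).round(4))
# flange cloud
v,u=np.mgrid[0:400,0:640]
m=(abs(P[...,2]-.182)<.006)&(u>215)&(u<425)&(v>180)&(v<290)
r=cv2.minAreaRect((P[m][:,:2]*1000).astype(np.float32)); print('flange',m.sum(),P[m][:,2].mean(),r); print(cv2.boxPoints(r))
m=(abs(P[...,2]-.085)<.006)&(u>395)&(u<510)&(v>180)&(v<300)
q=P[m]; A=np.c_[2*q[:,:2],np.ones(len(q))]; s=np.linalg.lstsq(A,(q[:,:2]**2).sum(1),rcond=None)[0]
print('dish',m.sum(),s[:2],np.sqrt(s[2]+s[:2]@s[:2]),cv2.minEnclosingCircle((q[:,:2]*1000).astype(np.float32)))
for n,(a,b) in dict(sa=(269,160),sb=(302,160),bowl=(345,150),cutter=(384,144),mug=(164,190)).items(): print(n,dep(d,a,b).round(3))
```

```text
tl [0.6167 0.2918 0.182 ]
tr [ 0.6195 -0.0423  0.182 ]
br [ 0.4649 -0.0428  0.182 ]
bl [0.4627 0.2908 0.182 ]
flange 5412 0.18177245053802357 ((542.093017578125, 126.13984680175781), (156.0469512939453, 337.2705993652344), 0.7981693744659424)
[[461.728    293.6719  ]
 [466.42624  -43.56598 ]
 [622.458    -41.392212]
 [617.75977  295.84567 ]]
dish 1040 [ 0.52449846 -0.1550954 ] 0.09044595363537367 ((524.6527709960938, -156.0364990234375), 95.95032501220703)
sa [0.692 0.228 0.091]
sb [0.693 0.159 0.09 ]
bowl [0.728 0.061 0.026]
cutter [ 0.746 -0.032  0.014]
mug [0.635 0.476 0.006]
```

```bash
cat > go.py <<'E'
import sys; from h import *
from scipy.spatial.transform import Rotation as Ro
s=ctrl.get_state(); R=Ro.from_rotvec(s['tool_rot'])
x=[float(a) for a in sys.argv[1:4]]
print('shift mm',(R.inv().apply(np.array(x)-s['position'])*1000).round(1))
T=Ro.from_matrix(np.array([[-1,0,0],[0,1,0],[0,0,-1.]]))
if len(sys.argv)>4: T=Ro.from_euler('z',float(sys.argv[4]),degrees=True)*T
print('turn deg',(R.inv()*T).as_rotvec(degrees=True).round(2))
E
python3 go.py .45 .2 .31; python3 go.py .525 -.247 .2
python3 - <<'E'
from h import *
d=load('side'); c=np.array([.5421,.107]); e=np.array([.0107,-1]); n=np.array([1,.0107])
for y in(.05,-.05): print('buffer top',y,proj(d,[*(c+.099*e+y*n),.042]))
print('flange -y/+y',proj(d,[*(c+.11*e+.067*n),.182]),proj(d,[*(c+.11*e-.067*n),.182]),'dish',proj(d,[.5246,-.1555,.085]))
im=cv2.imread('pics/side0.png')[170:400,230:450]; cv2.imwrite('pics/c1.png',cv2.resize(im,None,fx=2.5,fy=2.5))
E
```

```text
shift mm [-371.8 -326.8  -87.8]
turn deg [-1.0e-01 -1.0e-02 -1.7e+01]
shift mm [-574.2 -732.2   22.9]
turn deg [-1.0e-01 -1.0e-02 -1.7e+01]
buffer top 0.05 [361.90947818 263.36063424]
buffer top -0.05 [325.14659699 284.8969018 ]
flange -y/+y [374.694533   228.72672884] [319.66566354 259.78554631] dish [381.36846365 328.32659413]
```

View pics/c1.png

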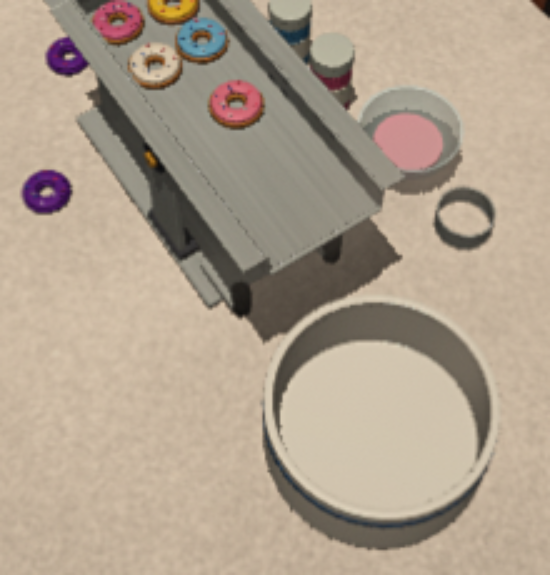

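The near buffer shows at crop (240,295), which is side-image (326,288). My stand estimate predicts (325,285), so it holds. Moving out over the tray, then to the far side of the dish.

```bash
python3 -m jog '[[[-20,-15,-60,0,0,0,40],[-60,-50,-90,0,0,0,40],[-100,-85,-90,0,0,-3,40],[-140,-120,-90,0,0,-5,40],[-180,-155,-90,0,0,-7,40],[-220,-190,-90,0,0,-9,40],[-260,-225,-90,0,0,-11,40],[-300,-260,-90,0,0,-13,40],[-340,-295,-90,0,0,-15,40],[-372,-327,-90,0,0,-17,40]]]'; python3 go.py .525 -.245 .2
```

```text
time: 1.1
position: [0.4324, 0.2302, 0.3123]
tool_rot: [0.002, -3.142, -0.0]
ft_force: [0.7, -1.0, -0.4]
grip_width: 0.46
grip_force: 0.0
shift mm [ -91.9 -475.4  112.2]
turn deg [ 0.01 -0.    0.08]
```

```bash
python3 -m jog '[[[-8,-45,0,0,0,0,40],[-16,-90,0,0,0,0,40],[-24,-135,0,0,0,0,40],[-32,-180,0,0,0,0,40],[-40,-225,0,0,0,0,40],[-48,-270,0,0,0,0,40],[-56,-315,0,0,0,0,40],[-64,-360,10,0,0,0,40],[-72,-405,60,0,0,0,40],[-75,-445,110,0,0,0,40]]]'; python3 -m jog '[[[0,0,0,0,0,0,40],[0,0,0,0,0,0,40],[0,0,0,0,0,0,40]]]'; python3 go.py .525 -.2465 .05
python3 - <<'E'
from h import *
d=cap('top','top1.png')
P=cloud(d);v,u=np.mgrid[0:400,0:640]
E
```

```text
time: 2.1
position: [0.5055, -0.1947, 0.2269]
tool_rot: [0.001, 3.138, -0.001]
ft_force: [1.3, 0.4, 1.1]
grip_width: 0.462
grip_force: 0.0
time: 2.4
position: [0.5056, -0.1915, 0.2279]
tool_rot: [-0.003, 3.14, 0.001]
ft_force: [-0.1, -0.6, -0.4]
grip_width: 0.462
grip_force: 0.0
shift mm [-19.  -55.1 177.9]
turn deg [0.03 0.08 0.1 ]
```

View pics/top1.png

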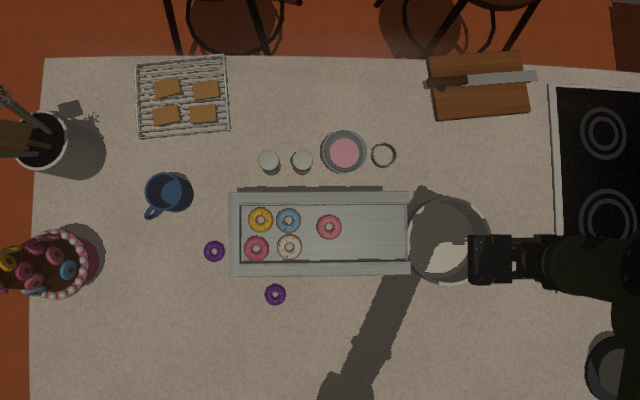

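The gripper is at about (490,258), short of the dish's far wall at about (488,240). Finishing the approach and descending over the wall.

```bash
python3 -m jog '[[[-10,-27,30,0,0,0,40],[-19,-55,60,0,0,0,40],[-19,-55,90,0,0,0,40],[-19,-55,110,0,0,0,40],[-19,-55,130,0,0,0,40],[-19,-55,150,0,0,0,40],[-19,-55,165,0,0,0,40],[-19,-55,178,0,0,0,40],[-19,-55,178,0,0,0,40],[-19,-55,178,0,0,0,40]]]' && python3 -m jog '[[[0,0,0,0,0,0,20],[0,0,0,0,0,0,12],[0,0,0,0,0,0,5],[0,0,0,0,0,0,0],[0,0,0,0,0,0,0],[0,0,0,0,0,0,0]]]' 12; python3 go.py .5441 -.174 .05
```

```text
time: 3.45
position: [0.5243, -0.2476, 0.0496]
tool_rot: [-0.001, 3.141, -0.0]
ft_force: [-0.1, -0.4, 0.3]
grip_width: 0.46
grip_force: 0.0
time: 4.05
position: [0.5239, -0.248, 0.0493]
tool_rot: [-0.0, 3.141, -0.001]
ft_force: [0.1, -0.8, 0.6]
grip_width: 0.092
grip_force: 11.9
shift mm [-20.2  74.   -0.8]
turn deg [-0.03  0.02  0.  ]
```

```bash
python3 -m jog '[[[-2,7,0,0,0,0,0],[-4,14,0,0,0,0,0],[-6,21,0,0,0,0,0],[-8,28,0,0,0,0,0],[-10,35,0,0,0,0,0],[-12,42,0,0,0,0,0],[-14,49,0,0,0,0,0],[-16,55,0,0,0,0,0],[-18,59,0,0,0,0,0],[-20,62,0,0,0,0,0]]]'; python3 -m jog '[[[0,2,0,0,0,0,0],[0,3,0,0,0,0,0],[0,4,0,0,0,0,0]]]' ; python3 go.py .5441 -.174 .05;python3 - <<'E'
from h import *
d=cap('side','side2.png')
im=d['image'][170:370,250:470,::-1]; cv2.imwrite('pics/c2.png',cv2.resize(im,None,fx=3,fy=3))
E
```

```text
time: 5.05
position: [0.5429, -0.1876, 0.0492]
tool_rot: [-0.001, -3.14, 0.004]
ft_force: [-2.7, -4.5, 1.7]
grip_width: 0.095
grip_force: 12.1
time: 5.35
position: [0.5433, -0.1835, 0.0493]
tool_rot: [-0.002, -3.141, 0.004]
ft_force: [-1.5, -5.3, 1.1]
grip_width: 0.096
grip_force: 12.0
shift mm [-0.8  9.5 -0.8]
turn deg [-0.15 -0.01 -0.06]
```

View pics/c2.png

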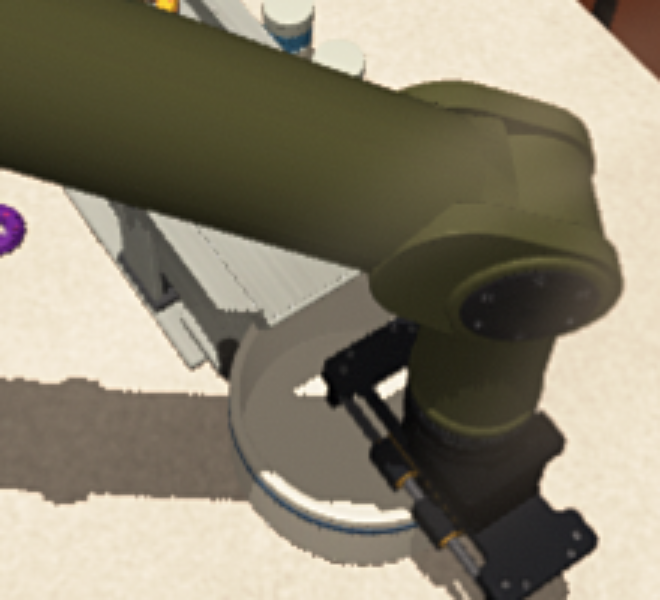

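The dish is just short of the near buffer, at crop (232,355). Creeping in while watching the force.

```bash
python3 -m jog '[[[0,1,0,0,0,0,0],[0,2,0,0,0,0,0],[0,3,0,0,0,0,0],[0,4,0,0,0,0,0]]]'; python3 -m jog '[[[0,0.5,0,0,0,0,0],[0,1,0,0,0,0,0],[0,1.5,0,0,0,0,0],[0,2,0,0,0,0,0]]]'
```

```text
time: 5.8
position: [0.5435, -0.1794, 0.0493]
tool_rot: [0.002, 3.142, -0.004]
ft_force: [-1.2, -5.4, -0.3]
grip_width: 0.095
grip_force: 12.0
time: 6.2
position: [0.5436, -0.1773, 0.0493]
tool_rot: [0.002, 3.141, -0.004]
ft_force: [-0.7, -5.8, 0.3]
grip_width: 0.093
grip_force: 12.0
```

```bash
python3 -m jog '[[[0,0.5,0,0,0,0,0],[0,1,0,0,0,0,0]]]'
```

```text
time: 6.4
position: [0.5436, -0.1763, 0.0493]
tool_rot: [0.002, 3.141, -0.004]
ft_force: [-0.2, -5.3, 1.4]
grip_width: 0.094
grip_force: 12.0
```

```bash
python3 -m jog '[[[0,0.5,0,0,0,0,0],[0,1,0,0,0,0,0],[0,1.5,0,0,0,0,0]]]'
```

```text
time: 6.7
position: [0.5436, -0.175, 0.0493]
tool_rot: [0.002, 3.141, -0.004]
ft_force: [-0.4, -5.4, -0.7]
grip_width: 0.097
grip_force: 12.0
```

```bash
python3 -m jog '[[[0,0.5,0,0,0,0,0],[0,1,0,0,0,0,0]]]'
```

```text
time: 6.9
position: [0.5438, -0.175, 0.0493]
tool_rot: [0.003, 3.141, -0.006]
ft_force: [0.0, -8.5, -1.4]
grip_width: 0.097
grip_force: 12.0
```

```bash
python3 -m jog '[[[0,0.5,0,0,0,0,0],[0,1,0,0,0,0,0]]]'
```

```text
time: 7.1
position: [0.5438, -0.1749, 0.0494]
tool_rot: [0.003, 3.14, -0.008]
ft_force: [0.1, -9.2, -2.0]
grip_width: 0.092
grip_force: 12.0
```

The dish met the buffers at TCP y ≈ -0.175, where home was predicted, with about 4 N on them. Releasing and rising clear.

```bash
python3 -m jog '[[[0,-1.5,0,0,0,0,8],[0,-1.5,0,0,0,0,25],[0,-1.5,0,0,0,0,34],[0,-1.5,0,0,0,0,34],[0,-1.5,-15,0,0,0,34],[0,-1.5,-45,0,0,0,34],[0,-1.5,-80,0,0,0,34],[0,-1.5,-120,0,0,0,20],[0,-1.5,-170,0,0,0,10],[0,-1.5,-200,0,0,0,0]]]'; python3 go.py .474 -.004 .20
python3 - <<'E'
from h import *
d=cap('top')
P=cloud(d);v,u=np.mgrid[0:400,0:640]
m=(abs(P[...,2]-.085)<.006)&(u>395)&(u<510)&(v>180)&(v<300)
q=P[m]
from scipy.optimize import least_squares
# edge points not hidden: fit ring mid radius ~91
r=least_squares(lambda c:np.hypot(*(q[:,:2]-c).T)-.091,[.544,-.083],loss='soft_l1',f_scale=.003); print(m.sum(),r.x)
E
```

```text
time: 8.1
position: [0.5448, -0.173, 0.2541]
tool_rot: [0.0, 3.136, 0.0]
ft_force: [1.2, -0.0, -0.5]
grip_width: 0.204
grip_force: 0.0
shift mm [ 71.1 169.   53.7]
turn deg [ 0.01  0.3  -0.01]
618 [ 0.54496926 -0.08107582]
```

The dish is home, measured within about 2 mm. Moving over the near-side flange with the fingers shut.

```bash
python3 -m jog '[[[10,10,0,0,0,0,0],[30,30,0,0,0,0,0],[50,60,0,0,0,0,0],[70,90,0,0,0,0,0],[70,120,0,0,0,0,0],[70,150,0,0,0,0,0],[70,170,0,0,0,0,0],[70,170,20,0,0,0,0],[70,170,40,0,0,0,0],[70,170,40,0,0,0,0]]]';python3 go.py .474 -.004 .187
python3 - <<'E'
from h import *
d=cap('top','top3.png');e=cap('side')
print(proj(d,[.474,-.004,.2]))
a=d['image'][150:310,330:490,::-1]; b=e['image'][160:320,270:430,::-1]
cv2.imwrite('pics/c3.png',np.hstack([cv2.resize(x,(400,400)) for x in(a,b)]))
E
```

```text
time: 9.15
position: [0.472, -0.0024, 0.2075]
tool_rot: [0.0, -3.138, 0.001]
ft_force: [-0.1, 0.3, 0.5]
grip_width: 0.011
grip_force: 0.0
shift mm [-2.1 -1.5 20.5]
turn deg [-0.02 -0.22  0.02]
[391.56556238 271.27857252]
```

View pics/c3.png

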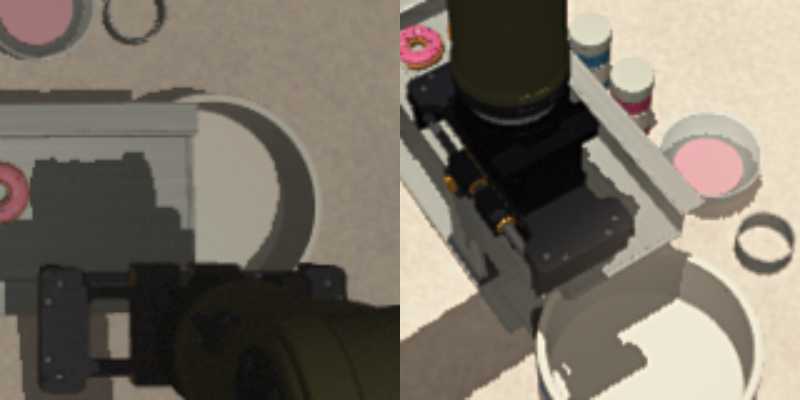

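The gripper sits over the near flange (top crop, row about 275), clear of the biscuits and of the far side. The dish is up against the tray mouth. Pressing down.

```bash
python3 -m jog '[[[-2,-1,10,0,0,0,0],[-2,-1,18,0,0,0,0],[-2,-1,22,0,0,0,0],[-2,-1,25,0,0,0,0],[-2,-1,28,0,0,0,0],[-2,-1,31,0,0,0,0],[-2,-1,31,0,0,0,0]]]'
```

```text
time: 9.95
position: [0.4759, -0.0047, 0.1785]
tool_rot: [0.001, 3.142, -0.002]
ft_force: [-2.7, -2.6, 6.1]
grip_width: 0.006
grip_force: 2.9
```

```bash
python3 -m jog '[[[0,0,2.5,0,0,0,0],[0,0,5,0,0,0,0],[0,0,7.5,0,0,0,0],[0,0,10,0,0,0,0],[0,0,12.5,0,0,0,0],[0,0,15,0,0,0,0],[0,0,17.5,0,0,0,0],[0,0,20,0,0,0,0],[0,0,22,0,0,0,0],[0,0,23,0,0,0,0]]]'; python3 -m jog '[[[0,0,0,0,0,0,0]]]'
```

```text
time: 10.95
position: [0.4769, -0.0056, 0.1559]
tool_rot: [0.002, 3.139, -0.003]
ft_force: [0.5, -5.1, 5.1]
grip_width: 0.007
grip_force: 3.2
time: 11.05
position: [0.4768, -0.0052, 0.1559]
tool_rot: [0.002, 3.139, -0.002]
ft_force: [-0.7, -3.9, 5.7]
grip_width: 0.006
grip_force: 3.2
```

```bash
for i in 1; do python3 -m jog '[[[0,0,0.7,0,0,0,0],[0,0,1.4,0,0,0,0],[0,0,2,0,0,0,0]]]'; done
```

```text
time: 11.35
position: [0.4768, -0.005, 0.1538]
tool_rot: [0.002, 3.139, -0.002]
ft_force: [0.6, -5.7, 4.2]
grip_width: 0.004
grip_force: 3.2
```

```bash
python3 -m jog '[[[0,0,0.7,0,0,0,0],[0,0,1.4,0,0,0,0],[0,0,2,0,0,0,0]]]'
```

```text
time: 11.65
position: [0.4767, -0.005, 0.1518]
tool_rot: [0.001, 3.14, -0.002]
ft_force: [0.6, -5.0, 5.4]
grip_width: 0.006
grip_force: 3.2
```

```bash
python3 -m jog '[[[0,0,0.5,0,0,0,0],[0,0,1,0,0,0,0],[0,0,1.5,0,0,0,0]]]'
```

```text
time: 11.95
position: [0.4767, -0.0051, 0.1503]
tool_rot: [0.001, 3.14, -0.002]
ft_force: [1.0, -5.7, 4.1]
grip_width: 0.004
grip_force: 3.2
```

```bash
python3 -m jog '[[[0,0,0.5,0,0,0,0],[0,0,1,0,0,0,0],[0,0,1,0,0,0,0]]]'
```

```text
time: 12.25
position: [0.4767, -0.0049, 0.1492]
tool_rot: [0.001, 3.14, -0.002]
ft_force: [0.8, -4.9, 5.5]
grip_width: 0.009
grip_force: 3.0
```

```bash
python3 -m jog '[[[0,0,0.5,0,0,0,0],[0,0,1,0,0,0,0],[0,0,1.5,0,0,0,0],[0,0,1.5,0,0,0,0]]]'
```

```text
time: 12.65
position: [0.4766, -0.0048, 0.1477]
tool_rot: [0.001, 3.14, -0.002]
ft_force: [1.7, -3.5, 4.0]
grip_width: 0.007
grip_force: 2.9
```

```bash
python3 -m jog '[[[0,0,0.5,0,0,0,0],[0,0,1,0,0,0,0],[0,0,1,0,0,0,0]]]'
```

```text
time: 12.95
position: [0.4765, -0.0044, 0.1466]
tool_rot: [0.001, 3.14, -0.001]
ft_force: [1.1, -4.8, 4.6]
grip_width: 0.009
grip_force: 2.7
```

```bash
python3 -m jog '[[[0,0,0.5,0,0,0,0],[0,0,1,0,0,0,0],[0,0,1,0,0,0,0]]]'
python3 - <<'E'
from h import *
e=cap('side')
b=e['image'][150:350,250:430,::-1]
cv2.imwrite('pics/c4.png',cv2.resize(b,None,fx=3,fy=3))
E
```

```text
time: 13.25
position: [0.476, -0.0034, 0.1451]
tool_rot: [-0.0, 3.141, 0.0]
ft_force: [1.2, -3.1, 3.5]
grip_width: 0.001
grip_force: 2.3
```

View pics/c4.png

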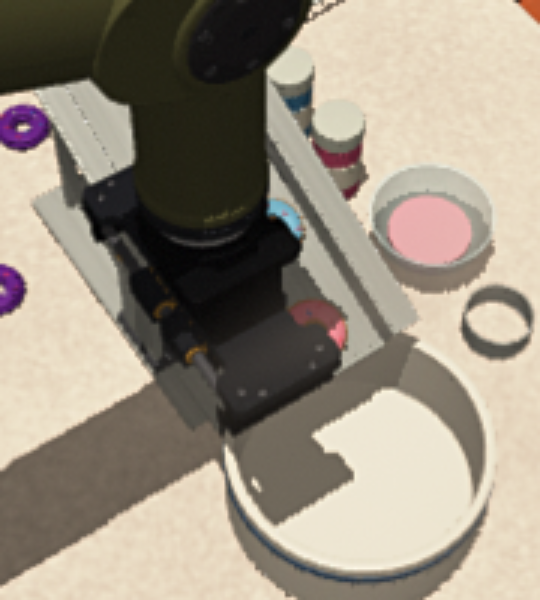

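The biscuits are sliding: blue is at crop (287,218) and pink at (318,325), near the mouth. I'll hold a moment, then keep lowering.

```bash
python3 -m jog '[[[0,0,0,0,0,0,0],[0,0,0,0,0,0,0],[0,0,0,0,0,0,0],[0,0,0,0,0,0,0],[0,0,0,0,0,0,0]]]'
```

```text
time: 13.8
position: [0.4758, -0.0033, 0.1451]
tool_rot: [-0.0, 3.141, 0.001]
ft_force: [1.6, -2.7, 3.7]
grip_width: 0.002
grip_force: 2.1
```

```bash
python3 -m jog '[[[0,0,0,0,0,0,0],[0,0,0,0,0,0,0],[0,0,0,0,0,0,0],[0,0,0,0,0,0,0],[0,0,0,0,0,0,0]]]'
```

```text
time: 14.3
position: [0.4759, -0.0033, 0.1452]
tool_rot: [-0.0, 3.141, 0.001]
ft_force: [1.0, -0.8, 3.9]
grip_width: 0.0
grip_force: 2.0
```

```bash
python3 -m jog '[[[0,0,0.4,0,0,0,0],[0,0,0.7,0,0,0,0],[0,0,1,0,0,0,0],[0,0,1,0,0,0,0]]]'
```

```text
time: 14.7
position: [0.4758, -0.0033, 0.144]
tool_rot: [-0.0, 3.141, 0.001]
ft_force: [0.6, -1.2, 3.7]
grip_width: 0.004
grip_force: 1.7
```

```bash
python3 -m jog '[[[0,0,0.4,0,0,0,0],[0,0,0.7,0,0,0,0],[0,0,1,0,0,0,0],[0,0,1,0,0,0,0]]]'
```

```text
time: 15.1
position: [0.4759, -0.0033, 0.1437]
tool_rot: [-0.0, 3.141, 0.001]
ft_force: [-0.7, -0.3, 8.9]
grip_width: 0.007
grip_force: 3.8
```

The bar touched: force rose from about 4 N to 9 N. Easing back 0.3 mm.

```bash
python3 -m jog '[[[0,0,-0.3,0,0,0,0],[0,0,-0.3,0,0,0,0]]]'
python3 - <<'E'
from h import *
e=cap('side');d=cap('top')
b=e['image'][150:350,250:430,::-1];a=d['image'][160:310,360:495,::-1]
cv2.imwrite('pics/c5.png',np.hstack([cv2.resize(b,(400,444)),cv2.resize(a,(400,444))]))
E
```

```text
time: 15.3
position: [0.4759, -0.0033, 0.1438]
tool_rot: [-0.0, 3.141, 0.001]
ft_force: [0.1, 0.4, 5.9]
grip_width: 0.004
grip_force: 3.1
```

View pics/c5.png

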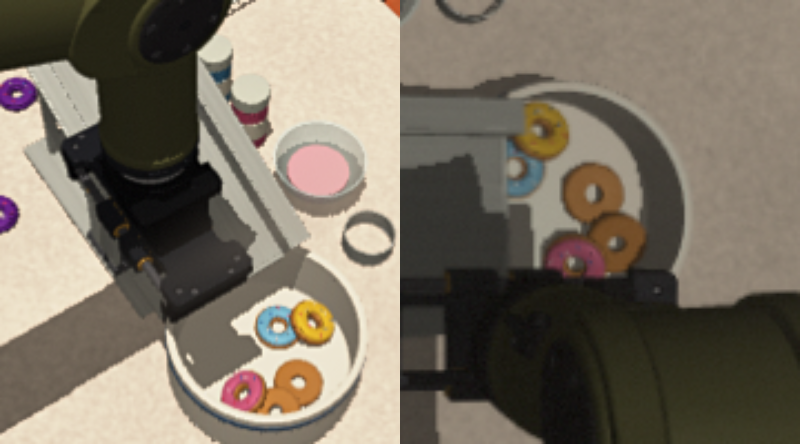

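All five biscuits are in the dish: blue, yellow, pink and two upside down. Holding lightly for step 2.

```bash
python3 -m jog '[[[0,0,0,0,0,0,0],[0,0,0,0,0,0,0],[0,0,0,0,0,0,0],[0,0,0,0,0,0,0],[0,0,0,0,0,0,0]]]'; python3 -m jog '[[[0,0,0,0,0,0,0],[0,0,0,0,0,0,0],[0,0,0,0,0,0,0],[0,0,0,0,0,0,0],[0,0,0,0,0,0,0]]]'
```

```text
time: 15.9
position: [0.4759, -0.0034, 0.1438]
tool_rot: [-0.0, 3.141, 0.001]
ft_force: [-0.2, 0.7, 5.7]
grip_width: 0.004
grip_force: 3.1
time: 16.4
position: [0.4759, -0.0034, 0.1438]
tool_rot: [-0.0, 3.141, 0.001]
ft_force: [0.1, 0.0, 7.0]
grip_width: 0.004
grip_force: 3.1
```

Held for over a second at about 6 N total, roughly 2 N of it on the rim. Easing back to level.

```bash
python3 -m jog '[[[0,0,-0.5,0,0,0,0],[0,0,-1,0,0,0,0],[0,0,-1,0,0,0,0]]]'; python3 -m jog '[[[0,0,-2,0,0,0,0],[0,0,-4,0,0,0,0],[0,0,-6,0,0,0,0],[0,0,-8,0,0,0,0],[0,0,-10,0,0,0,0],[0,0,-12,0,0,0,0],[0,0,-14,0,0,0,0],[0,0,-16,0,0,0,0],[0,0,-18,0,0,0,0],[0,0,-20,0,0,0,0]]]'; python3 -m jog '[[[0,0,-2,0,0,0,0],[0,0,-4,0,0,0,0],[0,0,-6,0,0,0,0],[0,0,-8,0,0,0,0],[0,0,-10,0,0,0,0],[0,0,-12,0,0,0,0],[0,0,-14,0,0,0,0],[0,0,-16,0,0,0,0],[0,0,-18,0,0,0,0],[0,0,-20,0,0,0,0]]]'
```

```text
time: 16.7
position: [0.4758, -0.0034, 0.1444]
tool_rot: [-0.0, 3.141, 0.001]
ft_force: [1.9, -0.4, 2.6]
grip_width: 0.002
grip_force: 1.8
time: 17.7
position: [0.4758, -0.0035, 0.1646]
tool_rot: [-0.0, 3.142, 0.0]
ft_force: [0.5, 0.6, 4.1]
grip_width: 0.0
grip_force: 1.7
time: 18.7
position: [0.4752, -0.0043, 0.184]
tool_rot: [-0.001, -3.14, 0.002]
ft_force: [0.9, -0.3, 0.9]
grip_width: 0.004
grip_force: 0.0
```

```bash
python3 -m jog '[[[10,0,-15,0,0,0,0],[20,0,-45,0,0,0,0],[40,0,-80,0,0,0,0],[60,0,-110,0,0,0,0],[60,-10,-130,0,0,0,0],[60,-10,-130,0,0,0,0],[60,-10,-130,0,0,0,0],[60,-10,-130,0,0,0,0]]]'
python3 - <<'E'
from h import *
e=cap('side');d=cap('top'); P=cloud(d);v,u=np.mgrid[0:400,0:640]
for a,b in((300,197),(395,197),(250,197)): print(dep(d,a,b).round(4))
b=e['image'][150:350,250:430,::-1];a=d['image'][120:310,220:510,::-1]
cv2.imwrite('pics/c6.png',np.hstack([cv2.resize(b,(300,333)),cv2.resize(a,(500,333))]))
E
```

```text
time: 19.5
position: [0.4152, -0.0136, 0.3127]
tool_rot: [-0.0, -3.139, 0.002]
ft_force: [-1.0, 0.2, -0.6]
grip_width: 0.006
grip_force: 0.0
[0.6086 0.1622 0.1809]
[ 0.6098 -0.0153  0.1828]
[0.6076 0.2544 0.1835]
```

View pics/c6.png

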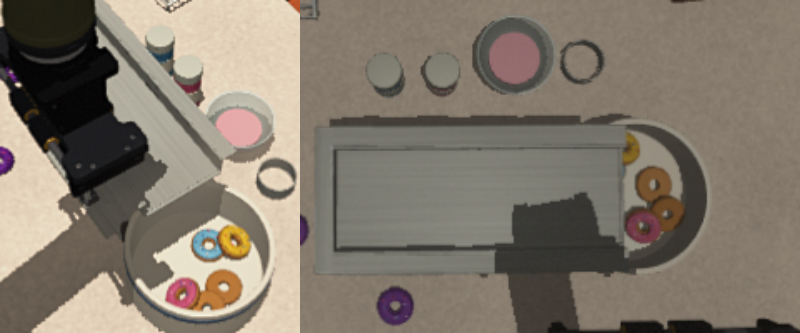

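The tray is empty and level (flange depths 0.181–0.183 m). All five biscuits lie in the dish, the bystanders have not moved and the arm is clear. Handing in.

```bash
python3 -c "
from bench import ctrl; print(ctrl.close_job())"
```

```text
the job is handed in; nothing more can be done
None
```

The job is handed in (no verdict came back): the dish is home against the buffers, all five biscuits are in it, the tray was eased back to level with about 4–5 N at most on the rim (estimated), and nothing else was seen to move.

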